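# Lock the clamp bar onto the sloped visor-punching jig

### The job

Set up the sloped punching jig for face-shield visors: lay the long clamp bar (the one with an eyelet) flat on the sloped deck with its eyelet over the deck's hole, pushed fully home against both the bottom ledge and the end stop. Then lock it with the longer pin (tall knob) from the rack: through the eyelet and into the deck's hole, down until the knob sits on the bar. Leave the spare bar, the spare pin and everything else on the table where they are.

Things in the scene. Friction and masses are not known exactly. Their poses are not given: they have to be found in the camera images.
- jig_deck: 30 mm thick plywood deck of the fixed jig, sloping 30 degrees up and away from the robot. Origin on its surface at the centre of the mouth of the locking hole (17 mm across, right through, square to the deck), 75 mm above the table. x points up the slope, y along the deck to the left, z square out of the deck. Surface: x -28 to 72, y -45 to 160 mm; three 5 mm high steel dies at x = 58 mm
- ledge (a point): the bottom ledge: aluminium strip 10 mm high along the deck's low edge. This point is at the foot of its stop face, (-18, 62, 0) mm in the deck's frame; the face runs along the deck's y and looks up the slope (+x). Axes as the deck's.
- end_stop (a point): the end stop: aluminium block 12 mm high at the deck's left end. This point is at the foot of its stop face, (0, 147, 0) mm in the deck's frame; the face runs from x = -18 to 42 mm and looks along the deck's -y. Axes as the deck's.
- clamp_bar: loose black plastic clamp bar, 36 mm wide (x), 170 mm long (y), 16 mm thick (z), 130 g. Origin at the centre of its underside. A grip rib 14 mm thick (x), 44 mm long (y) stands 36 mm up on its middle (top 52 mm above the underside). The eyelet, 19 mm across, goes through near its -y end. Home on the jig its axes agree with the deck's and its origin is at (0, 62, 0) mm in the deck's frame.
- bar_eyelet (a point): centre of the clamp bar's eyelet at the underside of the bar, (0, -62, 0) mm in the bar; home, it coincides with the deck's origin. Axes as the bar's.
- bar_rib (a point): point to grip in the clamp bar's rib, 40 mm above the underside at the middle, 12 mm below the rib's top. Pinch it along the bar's x (14 mm).
- lock_pin: loose steel locking pin, 86 mm long, standing upright in one of the rack's two holes, 30 mm deep in it. Origin at the tip's centre (lower end), z along the pin towards the knob. Shaft 14 mm across and 56 mm long, its last 12 mm tapering to 8 mm at the tip; then a round aluminium knob 26 mm across and 30 mm tall. 110 g.
- pin_shoulder (a point): underside of the locking pin's knob on its axis, 56 mm from the tip; seated it lies on the bar's top, 16 mm above the deck.
- rack: fixed wooden rack block, 60 (x) by 130 (y) by 45 mm high, origin at the centre of its underside; two upright holes 15.5 mm across and 30 mm deep at y = -35 and 35 mm, which hold the locking pin and the spare pin, either way round.
- spare_pin: bystander in the other rack hole: a shorter pin with a flat disc head 36 mm across and 14 mm tall, 48 mm long in all; origin at its tip. Not to be used.
- spare_bar: bystander: shorter black bar 36 by 110 by 16 mm with the same rib but no eyelet; origin at the centre of its underside.
- bottle: bystander: white bottle 56 mm across, 150 mm tall, origin under its centre.
- spool: bystander: white elastic spool 72 mm across, 52 mm tall, standing on its flange, origin under its centre.
- tape: bystander: tape roll 84 mm across, 24 mm high, lying flat, origin under its centre.
- scissors: bystander: scissors lying flat, 165 mm long, blades to +x, origin at the pivot.
- rivet_bin: bystander: small grey open bin 70 by 100 by 35 mm high, origin under its centre.
Things that resemble listed ones, but are neither listed nor needed, are in the scene too. Leave any green or yellow look-alike of the lock_pin alone.

How it is judged (in metres and radians):
On the way:
1. the clamp bar lies flat on the deck, home against the bottom ledge and the end stop (each within 3 mm) (x of bar_eyelet in the frame of jig_deck between -0.003 and 0.003 m and y of bar_eyelet in the frame of jig_deck between -0.003 and 0.003 m and z of bar_eyelet in the frame of jig_deck between -0.003 and 0.003 m and angle between the y axis of clamp_bar and the y axis of jig_deck, either way round below 0.04 rad and angle between the z axis of clamp_bar and the z axis of jig_deck, either way round below 0.05 rad and y of clamp_bar in the frame of jig_deck above 0.05 m and z of bar_rib in the frame of jig_deck above 0.03 m), for 0.2 s.
At the end, for the whole second after the job is handed in: bar flat on the deck, eyelet over the hole, within 3 mm of home at ledge and end stop, parallel to them; pin through eyelet and hole, square to the deck within 0.12 rad, knob on the bar (its underside 12 to 20 mm above the deck); both released, at rest; bystanders moved less than 30 mm (all of step 1 and z of pin_shoulder in the frame of jig_deck between 0.012 and 0.02 m and x of pin_shoulder in the frame of jig_deck between -0.005 and 0.005 m and y of pin_shoulder in the frame of jig_deck between -0.005 and 0.005 m and angle between the z axis of lock_pin and the z axis of jig_deck, either way round below 0.12 rad and z of lock_pin in the frame of jig_deck below -0.03 m and linear speed of each of lock_pin, clamp_bar below 0.02 m/s); the robot touches nothing.
It fails at once if a bystander (spare bar, spare pin, bottle, spool, tape, scissors or bin) is moved more than 30 mm from its place or the bottle is tipped over (distance of any of spare_bar, spare_pin, bottle, spool, tape, scissors, rivet_bin from where it was at the start of the episode above 0.03 m or angle between bottle's own z axis and vertical above 0.6 rad).
It also fails if it takes over 67 s, if anything falls off the work surface, if the arm or the gripper's body presses on something with over 40 N, if the wrist force passes 120 N, or if a joint passes its speed limit or range.

### The arm

A 6-joint arm with a two-finger parallel gripper is mounted at the origin on the work surface. World frame = base frame: x ahead of the robot, y to its left, z up, the work surface at z = 0. Lengths are in mm, angles in degrees, forces in N, time in s.
With the tool pointing down it reaches from about 275 to 775 mm from the base axis. Payload 14.6 kg.
Tool frame: the origin (TCP) lies on the centre line of the jaws, within the pads' length; the fingertips stand 25 mm ahead of it and the grasp point (between the pads) lies 6 mm ahead of it; z points along the fingers, y is the line along which they close (so a half turn about z gives the same grasp; the last joint's range is limited). The gripper opens to 85 mm and grips with 20 to 120 N. Pads are 22 mm wide; open, the fingers measure 114 mm over their backs; the gripper's body (76 mm by 85 mm) begins 54 mm behind the grasp point. The pads swing forward as they close: fully open they stand 13 mm farther back than shut.
Start: joints at [55.044, 15.075, -2.767, 72.158, 0, 81.102], TCP at [230.628, 471.634, 256.278] pointing down, gripper open.
Joint ranges: [-151.79, 151.79], [-50.71, 97.33], [-67.44, 78.34], [-121.81, 120.89], [-77.56, 73.72], [-180, 180]. Speed limits (degrees/s): [108.29, 108.29, 147.25, 159.86, 180, 180].

### API

Orientations are given as [roll, pitch, yaw] about the fixed x, y, z axes, in that order (R = Rz(yaw) Ry(pitch) Rx(roll)).
In Python, from workcell import read_state, capture, camera_model, job_done, boxes_of gives the robot as it stands.
- The arm moves only by the tool drive_tool, never from a script. Its argument "commands" is text: rows parted by semicolons, each of 7 numbers parted by spaces: the shift along the tool's x, y, z in mm, then the turn, a rotation vector about the tool's x, y, z in degrees, then the closure, from -1 (fully open) to 1 (shut), so that 0 is half open. In form: dx dy dz ax ay az hand; .... A call has 1 to 10 rows; each row shifts and turns the commanded pose from where the row before left it, along the tool's axes as they then stand; what a row does not reach is not made up. A row lasts 1/12 s, in which the tool goes at most 41.7 mm and 7.16 degrees, less where a joint would pass 70% of its speed; a pose out of reach is approached as far as the arm can. A call is refused whole if a number of a shift passes 41.7 or a number of a turn 7.16, either way. A call with a gripper value outside its range is refused whole. The fingers move at their own pace and stop on an object; "squeeze" is the grip in N (left out, the last holds). Time passes only in rows, so rows that do not move let the fingers close. It gives the time, the measured TCP pose, the force, the opening and the grip force at its end, in the units of the state.
- read_state(): the state, without advancing time (a new reading comes with each control period).
- capture(name): name is "scene" or "top" or "wrist"; returns (picture, depth): 384x512x3 uint8, red, green, blue; 384x512 float32, mm along the optical axis (not along the pixel's ray), 0 where there is no reading.
- camera_model(name): a dict with "fx", "fy", "cx", "cy" (pixels), "R" (3x3) and "t" (3): a world point X has camera coordinates R X + t; the wrist camera has in their place "T_tool_cam" (4x4, takes a point from camera to tool coordinates, whose origin is the TCP and whose axes are the flange's). Camera axes: x right, y down, z forward; pixel columns grow to the right and rows downward; lengths in mm; the calibration is good to about 2 mm. A picture is of the moment at which its call begins: read the wrist's pose just before it. camera_model takes no time and is no camera call.
- job_done(): hands the job in; it is judged then, once.
Trained networks look in the newest picture that a camera, given by its name, has taken for a name from the list of things; names that differ only in an ending like _2 or _b are one class to them, and where a whole thing is asked for, a point or a joint stands for the part that bears it (a point fixed in the world has none). Each returns a list of dicts, best first, with "conf" (0 to 1); they miss things now and then, are a little off and sometimes report something else, mostly with a low value. They report only what shows in the picture. A call takes as long as a camera call. They do not tell look-alikes from the thing itself.
- boxes_of(camera, label): "at" ([x, y, z] in mm, in the coordinates of the camera as it stood for that picture, good to about 4 mm: the middle of the surface that is visible of it).
The state is a dict: "clock": time; "joints": joint angles; "joint_vel": joint speeds; "tau": joint torques, N m; "position": TCP position; "eef_rot": TCP orientation; "force": force on the tool from outside, world axes, zero at the start; "moment": the same for the moment, N m; "finger_gap": finger opening in mm; "grip_force": force on a finger pad.
Only numpy, scipy, OpenCV 4.12 (cv2) and the standard library are available. Lean on these libraries where they do the work, as an engineer would, in place of code of your own. Each camera call takes 0.05 s, during which the arm holds its last target. There are 200 camera calls.

## Working session

There is one attempt and no reset: what is moved stays moved. The work goes in short steps, Python scripts to look and compute and a tool call to move; the robot and the scene stay as the last step left them, time stands still between calls to the robot, and variables do not carry over. Pictures are saved under pics/ and viewed, at most 10 in all, crops included, and the job is handed in when it is done.

Besides the shell and the picture viewer there is one more tool, called after ">>>" by a JSON object that holds its "method" and its "body". drive_tool: Moves the arm, as the interface text tells. Its arguments: {"type":"object","properties":{"commands":{"type":"string"},"squeeze":{"type":"number"}},"required":["commands"]}

```bash
mkdir -p pics; ls; cat > h.py <<'E'
import numpy as np, cv2
from workcell import *
from scipy.spatial.transform import Rotation as Ro
def pose(s=None):
    s=s or read_state(); T=np.eye(4); T[:3,:3]=Ro.from_euler('xyz',s["eef_rot"],degrees=True).as_matrix(); T[:3,3]=s["position"]; return T
def cam(name,T=None):
    m=camera_model(name); C=np.eye(4)
    if name=="wrist": C=(pose() if T is None else T)@np.array(m["T_tool_cam"])
    else:
        W=np.eye(4);W[:3,:3]=m["R"];W[:3,3]=m["t"];C=np.linalg.inv(W)
    return m,C
def cloud(name,d,T=None):
    m,C=cam(name,T); v,u=np.mgrid[:d.shape[0],:d.shape[1]]
    P=np.stack([(u-m["cx"])*d/m["fx"],(v-m["cy"])*d/m["fy"],d],-1)
    Q=P@C[:3,:3].T+C[:3,3]; Q[d<=0]=np.nan; return Q
def proj(name,X,T=None):
    m,C=cam(name,T); p=np.linalg.inv(C)@np.r_[X,1]; return np.array([m["fx"]*p[0]/p[2]+m["cx"],m["fy"]*p[1]/p[2]+m["cy"]])
def snap(name,fn):
    T=pose(); p,d=capture(name); cv2.imwrite("pics/"+fn+".png",p[...,::-1]); np.savez("pics/"+fn+".npz",p=p,d=d,T=T); return p,d,T
def find(name,label,T=None):
    m,C=cam(name,T); return [(round(b["conf"],2),np.round(C[:3,:3]@np.array(b["at"])+C[:3,3],1)) for b in boxes_of(name,label)]
E
python3 - <<'E'
from h import *
print(read_state())
for n in("top","scene"):
    p,d,T=snap(n,n+"0")
    for l in("jig_deck","clamp_bar","lock_pin","rack","spare_pin","spare_bar"):
        print(n,l,[(c,a.tolist(),proj(n,a).round().tolist()) for c,a in find(n,l)])
a=np.hstack([cv2.imread("pics/top0.png"),cv2.imread("pics/scene0.png")])
cv2.imwrite("pics/a.png",cv2.resize(a,(800,300),interpolation=cv2.INTER_AREA))
E
```

```text
pics
{'clock': 0.0, 'joints': array([ 5.50446254e+01,  1.50971897e+01, -2.80321998e+00,  7.21588882e+01,
       -1.09879324e-04,  8.11019060e+01]), 'joint_vel': array([-0.11534362,  0.03229521, -0.03258027,  0.0876836 ,  0.17880289,
       -0.02660342]), 'tau': array([ 2.32259939e-03, -6.37620592e+01,  3.84566045e+01,  1.35633119e-02,
        1.70421066e-05, -1.24192875e-04]), 'position': array([230.47701072, 471.42622545, 255.84344581]), 'eef_rot': array([-1.79941399e+02, -9.06348666e-03,  1.53942715e+02]), 'force': array([ 0.32132943, -0.57696955,  0.45177095]), 'moment': array([-0.00175984,  0.00686947,  0.01232137]), 'grip_force': 0.0, 'finger_gap': 85.29796413060917}
top jig_deck [(0.87, [605.6, 241.3, 89.4], [156.0, 183.0])]
top clamp_bar [(0.68, [464.7, -233.1, 16.2], [343.0, 239.0])]
top lock_pin [(0.7, [511.4, -375.9, 85.0], [408.0, 219.0]), (0.68, [598.1, -288.0, 98.0], [372.0, 183.0]), (0.58, [564.5, -380.6, 83.3], [409.0, 198.0])]
top rack [(0.8, [587.7, -253.3, 45.0], [352.0, 191.0])]
top spare_pin [(0.43, [593.4, -217.7, 64.8], [340.0, 188.0])]
top spare_bar [(0.93, [571.8, 18.7, 15.4], [247.0, 200.0])]
scene jig_deck [(0.81, [619.1, 225.3, 88.7], [333.0, 156.0]), (0.54, [468.8, 237.9, 23.2], [295.0, 143.0]), (0.46, [609.0, -291.4, 102.8], [179.0, 265.0])]
scene clamp_bar [(0.8, [470.4, -247.4, 16.5], [166.0, 234.0]), (0.26, [611.3, -294.8, 98.4], [179.0, 268.0])]
scene lock_pin [(0.7, [517.8, -383.8, 83.1], [123.0, 267.0]), (0.67, [574.4, -390.3, 80.8], [134.0, 287.0]), (0.57, [607.1, -293.6, 104.2], [178.0, 265.0])]
scene rack [(0.84, [615.0, -264.6, 48.5], [194.0, 270.0]), (0.36, [605.6, -298.1, 100.6], [176.0, 266.0])]
scene spare_pin [(0.5, [596.5, -218.8, 61.2], [204.0, 251.0])]
scene spare_bar [(0.89, [595.5, 12.7, 18.2], [272.0, 208.0]), (0.39, [619.0, -265.0, 45.0], [195.0, 272.0])]
```

```bash
python3 - <<'E'
from h import *
p=cv2.imread("pics/top0.png")
cv2.imwrite("pics/b.png",cv2.resize(p[130:320,100:450],None,fx=2.28,fy=2.28,interpolation=cv2.INTER_CUBIC))
z=np.load("pics/top0.npz"); Q=cloud("top",z["d"])
# deck plane fit
m=(Q[...,0]>540)&(Q[...,0]<690)&(Q[...,1]>130)&(Q[...,1]<360)&(Q[...,2]>40)
print(m.sum()); 
P=Q[m]; rng=np.random.default_rng(0);best=0
for i in range(500):
    a=P[rng.choice(len(P),3,False)];n=np.cross(a[1]-a[0],a[2]-a[0]);n/=np.linalg.norm(n)+1e-9
    r=abs((P-a[0])@n)<1.5
    if r.sum()>best: best=r.sum();bi=r
c=P[bi].mean(0);n=np.linalg.svd(P[bi]-c,full_matrices=False)[2][2];n*=np.sign(n[2]);print(best,c,n)
# bar: points with z in 12..60 near (465,-233)
for nm,xy,zl in(("bar",(465,-233),(12,22)),("rib",(465,-233),(44,60))):
    m=(np.hypot(Q[...,0]-xy[0],Q[...,1]-xy[1])<120)&(Q[...,2]>zl[0])&(Q[...,2]<zl[1])
    a=Q[m];print(nm,len(a),cv2.minAreaRect(a[:,:2].astype(np.float32)),a.mean(0))
E
```

```text
3610
1811 [607.28504047 241.4220547   88.63672766] [-0.49671652  0.05682372  0.86605067]
bar 737 ((507.8678894042969, -252.1273956298828), (170.42819213867188, 125.84668731689453), 75.15392303466797) [ 467.56591272 -235.54012333   15.09020771]
rib 211 ((524.028076171875, -228.09979248046875), (95.05094909667969, 125.13634490966797), 76.4474868774414) [ 520.78028277 -235.47434283   48.58423882]
```

View pics/a.png

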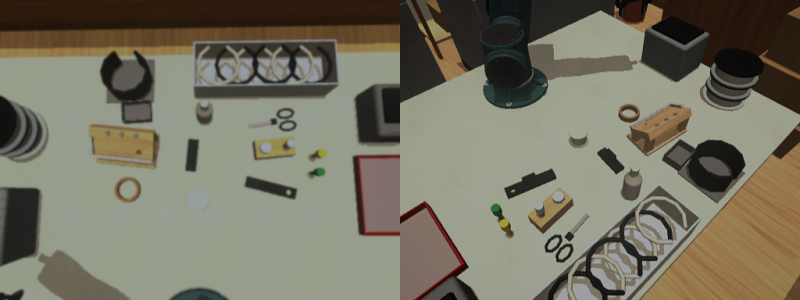

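View pics/b.png

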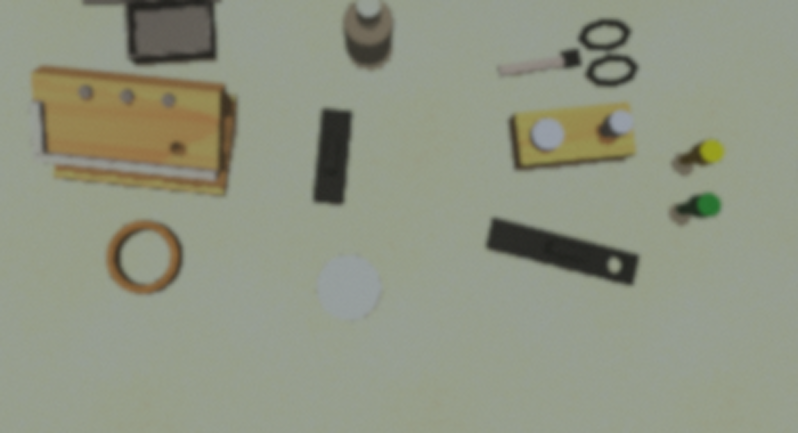

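The pictures show the clamp bar, with its eyelet, at (562,250) in the top-view crop and its eyelet at (614,265). The spare bar, with no eyelet, is at (333,156). The deck hole is at (177,148).

Candidates for the lock pin:
- Tall grey knob in the rack, (620,122): fits the description.
- Flat disc head in the rack, (547,134): the spare pin.
- Yellow look-alike at (711,151) and green look-alike at (708,205): neither is wanted.

I choose the tall grey one and will check it in a close wrist crop.

```bash
python3 - <<'E'
from h import *
z=np.load("pics/top0.npz"); Q=cloud("top",z["d"]);p=z["p"].astype(int)
g=p.sum(-1)
v,u=np.mgrid[:384,:512]
m=(g<160)&(u>308)&(u<385)&(v>222)&(v<260)&(Q[...,2]<22)&(Q[...,2]>8)
a=Q[m];print(len(a),cv2.minAreaRect(a[:,:2].astype(np.float32)),a.mean(0))
m=(u>308)&(u<385)&(v>222)&(v<260)&(Q[...,2]>44);print(Q[m].mean(0),m.sum())
# hole: intersect pixel ray with plane
mm,C=cam("top"); n=np.array([-0.49672,0.05682,0.86605]);c=np.array([607.285,241.422,88.637])
def ray(px):
    d=C[:3,:3]@np.array([(px[0]-mm["cx"])/mm["fx"],(px[1]-mm["cy"])/mm["fy"],1]);o=C[:3,3];return o+d*((c-o)@n)/(d@n)
for q in((177,148),(36,153),(46,155),(217,175)): print(q,ray((100+(q[0]+.5)/2.28-.5,130+(q[1]+.5)/2.28-.5)))
print(C)
E
```

```text
552 ((462.9717102050781, -241.10589599609375), (165.5380401611328, 30.263927459716797), 74.92427062988281) [ 464.41635622 -233.77417856   14.94279547]
[ 464.29808975 -240.24426997   50.67682678] 101
(177, 148) [578.23656871 190.17690135  75.33847187]
(36, 153) [575.74308843 350.95791013  63.35978884]
(46, 155) [573.46633678 339.84334959  62.7831723 ]
(217, 175) [549.50860779 148.16734215  61.61782111]
[[-6.48667615e-03 -9.91255782e-01  1.31794911e-01  4.53550547e+02]
 [-9.99789578e-01  8.99381355e-03  1.84366638e-02 -1.76665276e+01]
 [-1.94607885e-02 -1.31647586e-01 -9.91105540e-01  9.59210600e+02]
 [ 0.00000000e+00  0.00000000e+00  0.00000000e+00  1.00000000e+00]]
```

>>> {"method": "drive_tool", "body": {"commands": "0 0 -10 0 0 0 -0.2; 0 0 0 0 0 0 -0.2"}}

```text
clock: 0.87
position: [230.8, 471.9, 267.4]
eef_rot: [179.9, 0.0, 153.9]
force: [-0.3, 0.5, 0.9]
finger_gap: 64.0
grip_force: 0.0
```

```bash
cat >> h.py <<'E'
def togo(X,rpy=None,R=None):
    "prints turn (tool rotvec) to do first, then shift in the tool axes after that turn"
    T=pose(); R=Ro.from_euler('xyz',rpy,degrees=True).as_matrix() if R is None else R
    rv=Ro.from_matrix(T[:3,:3].T@R).as_rotvec(degrees=True); print("turn",rv.round(2),"then shift",(R.T@(np.array(X)-T[:3,3])).round(1))
E
python3 - <<'E'
from h import *
print(np.round(camera_model("wrist")["T_tool_cam"],2))
togo([463,-240,260],[180,0,75])
E
```

```text
[[  -0.     -0.95   -0.31   78.01]
 [   1.     -0.     -0.     -0.52]
 [   0.     -0.31    0.95 -117.53]
 [   0.      0.      0.      1.  ]]
turn [ 8.000e-02 -4.000e-02  7.894e+01] then shift [-627.6  408.5    7.4]
```

>>> {"method": "drive_tool", "body": {"commands": "0 0 0 0 0 7 -0.2;0 0 0 0 0 7 -0.2;0 0 0 0 0 7 -0.2;0 0 0 0 0 7 -0.2;0 0 0 0 0 7 -0.2;0 0 0 0 0 7 -0.2;0 0 0 0 0 7 -0.2;0 0 0 0 0 7 -0.2;0 0 0 0 0 7 -0.2;0 0 0 0 0 7 -0.2"}}

```text
clock: 1.7
position: [230.6, 471.7, 266.0]
eef_rot: [180.0, -0.0, 83.6]
force: [-0.1, 0.5, -1.1]
finger_gap: 51.4
grip_force: 0.0
```

>>> {"method": "drive_tool", "body": {"commands": "0 0 0 0 0 7 -0.2;0 0 0 0 0 2 -0.2;0 0 0 0 0 0 -0.2"}}

```text
clock: 1.95
position: [230.6, 471.6, 266.0]
eef_rot: [180.0, 0.0, 74.8]
force: [-0.4, 0.2, 1.0]
finger_gap: 51.4
grip_force: 0.0
```

```bash
python3 - <<'E'
from h import *
togo([585,185,290],[180,0,75])
E
```

```text
turn [ 0.    0.   -0.16] then shift [-185.1  416.5  -24. ]
```

>>> {"method": "drive_tool", "body": {"commands": "-15.5 35 -2 0 0 0 -0.2;-15.5 35 -2 0 0 0 -0.2;-15.5 35 -2 0 0 0 -0.2;-15.5 35 -2 0 0 0 -0.2;-15.5 35 -2 0 0 0 -0.2;-15.5 35 -2 0 0 0 -0.2;-15.5 35 -2 0 0 0 -0.2;-15.5 35 -2 0 0 0 -0.2;-15.5 35 -2 0 0 0 -0.2;-15.5 35 -2 0 0 0 -0.2"}}

```text
clock: 2.78
position: [529.6, 229.5, 286.3]
eef_rot: [180.0, -0.0, 75.1]
force: [-0.4, 0.2, -0.1]
finger_gap: 51.4
grip_force: 0.0
```

>>> {"method": "drive_tool", "body": {"commands": "-15 33 -2 0 0 0 -0.2;-15 33 -2 0 0 0 -0.2;0 0 0 0 0 0 -0.2;0 0 0 0 0 0 -0.2"}}

```text
clock: 3.12
position: [585.4, 183.7, 289.4]
eef_rot: [-180.0, 0.0, 74.9]
force: [-0.9, 0.1, -0.8]
finger_gap: 51.3
grip_force: 0.0
```

```bash
python3 - <<'E'
from h import *
p,d,T=snap("wrist","w1"); print(T.round(2))
for l in("jig_deck","ledge","end_stop"): print(find("wrist",l,T))
print(proj("wrist",[578.2,190.2,75.3],T))
Q=cloud("wrist",d,T); P=Q[(Q[...,2]>55)&(Q[...,2]<125)&(Q[...,0]<680)&(Q[...,0]>530)]
rng=np.random.default_rng(0);best=0
for i in range(500):
    a=P[rng.choice(len(P),3,False)];n=np.cross(a[1]-a[0],a[2]-a[0]);n/=np.linalg.norm(n)+1e-9
    r=abs((P-a[0])@n)<1.5
    if r.sum()>best: best=r.sum();bi=r
c=P[bi].mean(0);n=np.linalg.svd(P[bi]-c,full_matrices=False)[2][2];n*=np.sign(n[2]);print(len(P),best,c,n)
np.savez("pics/plane.npz",c=c,n=n)
E
```

```text
[[ 2.6000e-01  9.7000e-01 -0.0000e+00  5.8538e+02]
 [ 9.7000e-01 -2.6000e-01 -0.0000e+00  1.8366e+02]
 [-0.0000e+00 -0.0000e+00 -1.0000e+00  2.8943e+02]
 [ 0.0000e+00  0.0000e+00  0.0000e+00  1.0000e+00]]
[(0.82, array([610.7, 254.5,  87.3]))]
[(0.66, array([606.7, 255.7,  90.3]))]
[(0.97, array([614.9, 251.9,  83.8]))]
[247.20581592 163.64535143]
20451 14228 [611.37902789 245.33384937  89.71476229] [-0.49525965  0.05746845  0.86684212]
```

View pics/w1.png

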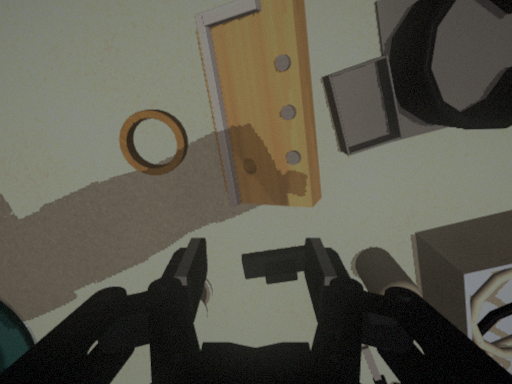

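The wrist view shows the deck hole at (250,166), in shadow. The ledge strip runs from (208,20) to (240,205), and the end stop is at (230,12). I'll fit the deck frame from the depth data.

```bash
python3 - <<'E'
from h import *
z=np.load("pics/w1.npz");T=z["T"];d=z["d"];k=np.load("pics/plane.npz");c,n=k["c"],k["n"]
Q=cloud("wrist",d,T);h=(Q-c)@n
m,C=cam("wrist",T);o=C[:3,3]
# intersections with the plane
D=Q-o; I=o+D*(((c-o)@n)/(D@n))[...,None]
v,u=np.mgrid[:384,:512]
r=(np.hypot(u-250,v-166)<14)&(h<-2.5)
print(r.sum(),u[r].mean(),v[r].mean())
b=I[r]; print("hole",b.mean(0),cv2.minEnclosingCircle((b[:,:2]).astype(np.float32)))
y=np.array([-n[1]*-1,0,0]);y=np.cross([0,0,1.],n);y/=np.linalg.norm(y);y*=-1 if y[1]<0 else 1
x=np.cross(y,n); O=b.mean(0)
R=np.stack([x,y,n],1);print(R.round(4))
L=(Q-O)@R; inn=(abs(L[...,1]-60)<120)&(abs(L[...,0])<90)
for nm,s in(("ledge",inn&(h>7)&(h<13)&(L[...,0]<0)&(L[...,0]>-40)&(L[...,1]<125)),("deck",inn&(abs(h)<1.5)),("stop",inn&(h>9)&(h<14)&(L[...,1]>130)),("dies",inn&(h>3)&(h<7)&(L[...,0]>45))):
    a=L[s]; print(nm,s.sum(),np.percentile(a,[1,5,95,99],axis=0).round(1).tolist() if s.sum() else "")
# ledge edge line: for bins of y, max x
s=inn&(h>6)&(h<13)&(L[...,0]<0)&(L[...,0]>-40);a=L[s]
pts=[(yy,np.percentile(a[abs(a[:,1]-yy)<6,0],97)) for yy in range(-30,130,12) if (abs(a[:,1]-yy)<6).sum()>5];print(np.round(pts,1).tolist(),np.degrees(np.polyfit(*zip(*pts),1)[0]))
np.savez("deck.npz",R=R,O=O)
E
```

```text
141 249.46808510638297 165.77304964539007
hole [580.01674479 187.22920041  75.64842989] ((578.8086547851562, 187.0341339111328), 8.703325271606445)
[[ 0.8611  0.1153 -0.4953]
 [-0.0999  0.9933  0.0575]
 [ 0.4986 -0.      0.8668]]
ledge 1328 [[-29.1, -42.9, 7.2], [-28.5, -34.8, 7.8], [-19.3, 118.3, 10.8], [-18.9, 123.7, 11.1]]
deck 14285 [[-19.5, -43.2, -1.3], [-15.2, -33.6, -1.0], [67.4, 141.1, 1.0], [70.2, 147.2, 1.3]]
stop 1009 [[-28.6, 131.0, 9.1], [-26.9, 136.2, 9.4], [37.1, 157.0, 12.9], [40.3, 158.0, 13.5]]
dies 503 [[50.0, 3.6, 3.2], [50.8, 5.6, 3.8], [62.7, 103.4, 6.1], [63.4, 105.4, 6.5]]
[[-30.0, -19.3], [-18.0, -19.1], [-6.0, -19.1], [6.0, -19.0], [18.0, -19.3], [30.0, -19.2], [42.0, -18.9], [54.0, -18.9], [66.0, -19.1], [78.0, -18.9], [90.0, -19.2], [102.0, -19.3], [114.0, -19.2], [126.0, -19.0]] 0.005333929626491866
```

```bash
python3 - <<'E'
from h import *
togo([475,-245,250],[180,0,75])
E
```

```text
turn [ 0.   -0.01  0.05] then shift [-444.2    6.7   40.5]
```

>>> {"method": "drive_tool", "body": {"commands": "-37 0.6 3 0 0 0 -0.2;-37 0.6 3 0 0 0 -0.2;-37 0.6 3 0 0 0 -0.2;-37 0.6 3 0 0 0 -0.2;-37 0.6 3 0 0 0 -0.2;-37 0.6 3 0 0 0 -0.2;-37 0.6 3 0 0 0 -0.2;-37 0.6 3 0 0 0 -0.2;-37 0.6 3 0 0 0 -0.2;-37 0.6 3 0 0 0 -0.2"}}

```text
clock: 4.15
position: [493.0, -174.4, 260.6]
eef_rot: [180.0, 0.0, 75.1]
force: [1.5, -1.1, 0.3]
finger_gap: 51.4
grip_force: 0.0
```

>>> {"method": "drive_tool", "body": {"commands": "-37 0.6 3 0 0 0 -0.2;-37 0.6 3 0 0 0 -0.2;0 0 4 0 0 0 -0.2;0 0 0 0 0 0 -0.2"}}

```text
clock: 4.48
position: [475.2, -246.2, 249.8]
eef_rot: [-180.0, -0.0, 74.9]
force: [-0.4, 0.4, 0.8]
finger_gap: 51.5
grip_force: 0.0
```

```bash
python3 - <<'E'
from h import *
p,d,T=snap("wrist","w2"); print(T[:3,3].round(2))
for l in("clamp_bar","bar_rib","bar_eyelet","lock_pin","rack"): print(l,[(c,a,proj("wrist",a,T).round()) for c,a in find("wrist",l,T)])
Q=cloud("wrist",d,T); g=p.astype(int).sum(-1)
for zl in((12,19),(48,56)):
    m=(g<200)&(abs(Q[...,2]-sum(zl)/2)<(zl[1]-zl[0])/2)&(np.hypot(Q[...,0]-464,Q[...,1]+238)<100)
    m=cv2.morphologyEx(m.astype(np.uint8),cv2.MORPH_OPEN,np.ones((3,3)))>0
    a=Q[m];print(zl,len(a),cv2.minAreaRect(a[:,:2].astype(np.float32)) if len(a) else "",a.mean(0),np.median(a[:,2]))
E
```

```text
[ 475.17 -246.15  249.75]
clamp_bar [(0.56, array([ 470.7, -230.8,   18.3]), array([248., 153.]))]
bar_rib [(0.9, array([ 471.3, -224.6,   15.1]), array([247., 147.]))]
bar_eyelet [(0.62, array([ 467.5, -227.8,   14.8]), array([245., 151.]))]
lock_pin [(0.68, array([ 567.8, -389.1,   76.1]), array([368., 275.])), (0.61, array([ 601.3, -289.7,  101.9]), array([397., 193.]))]
rack [(0.81, array([ 589.7, -254.8,   45.9]), array([359., 150.])), (0.43, array([ 467. , -226.2,   14.9]), array([244., 149.]))]
(12, 19) 3404 ((465.5430603027344, -245.50437927246094), (169.06459045410156, 36.01288986206055), 74.87319946289062) [ 468.23362637 -235.15372966   15.75797521] 15.765722761928231
(48, 56) 502 ((465.593017578125, -244.30068969726562), (43.12039566040039, 13.338621139526367), 74.65386199951172) [ 465.98016199 -243.66369201   51.59733418] 51.63960849951869
```

View pics/w2.png

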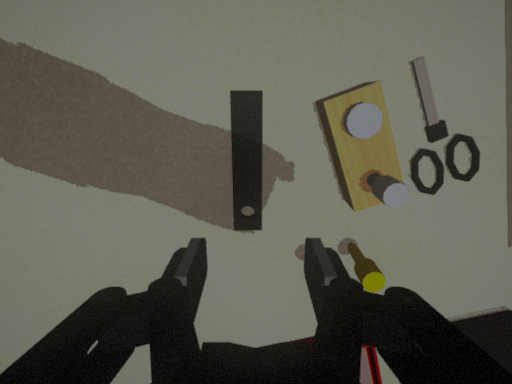

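The clamp bar lies at (248,160) with its eyelet at (248,211). In the rack, the tall-knob pin is at (397,193) and the flat disc spare at (364,120), so the choice is confirmed. Yellow is at (373,282), and green is out of view.

>>> {"method": "drive_tool", "body": {"commands": "-1.1 -9.6 20 0 0 0 -0.2;0 0 30 0 0 0 -0.2;0 0 30 0 0 0 -0.2;0 0 30 0 0 0 -0.2;0 0 30 0 0 0 -0.2;0 0 30 0 0 0 -0.2;0 0 20 0 0 0 -0.2;0 0 10 0 0 0 -0.2;0 0 4 0 0 0 -0.2;0 0 0 0 0 0 -0.2"}}

```text
clock: 5.62
position: [466.3, -243.6, 45.9]
eef_rot: [-179.9, -0.0, 75.0]
force: [-0.2, 0.7, 0.3]
finger_gap: 51.1
grip_force: 0.0
```

>>> {"method": "drive_tool", "body": {"commands": "0 0 0 0 0 0 0.3;0 0 0 0 0 0 0.6;0 0 0 0 0 0 1;0 0 0 0 0 0 1;0 0 0 0 0 0 1;0 0 0 0 0 0 1", "squeeze": 50}}

```text
clock: 6.12
position: [466.7, -244.5, 47.1]
eef_rot: [179.9, 0.0, 74.9]
force: [-1.0, 1.5, 7.9]
finger_gap: 13.2
grip_force: 49.9
```

>>> {"method": "drive_tool", "body": {"commands": "0 0 -10 0 0 0 1;0 0 -20 0 0 0 1;0 0 -30 0 0 0 1;0 0 -30 0 0 0 1;0 0 -30 0 0 0 1;0 0 -30 0 0 0 1;0 0 -30 0 0 0 1;0 0 -20 0 0 0 1;0 0 0 0 0 0 1"}}

```text
clock: 6.87
position: [467.4, -245.1, 250.6]
eef_rot: [179.7, 0.1, 74.9]
force: [-0.1, -0.1, -0.7]
finger_gap: 13.1
grip_force: 49.1
```

```bash
cat >> h.py <<'E'
K=np.load("deck.npz") if __import__("os").path.exists("deck.npz") else None
RD=K["R"]; OD=np.array([579.4,187.25,75.2])
def deck(p): return OD+RD@np.array(p,float)
RT=RD@Ro.from_euler('xyz',[180,0,90],degrees=True).as_matrix()
def indeck(): return (RD.T@(np.array(read_state()["position"])-OD)).round(2)
E
python3 - <<'E'
from h import *
print(deck([15,45,100]), Ro.from_matrix(RT).as_euler('xyz',degrees=True))
togo([540,150,247],[180,0,75])
togo(deck([15,45,100]),R=RT)
E
```

```text
[547.97686623 236.19818651 169.36295292] [150.09372153   0.          83.38117009]
turn [ 0.34  0.13 -0.06] then shift [400.4 -32.1   3.6]
turn [-29.52   2.36  -8.2 ] then shift [487.3 -19.2  82.7]
```

>>> {"method": "drive_tool", "body": {"commands": "20 -2 0 0 0 0 1;38 -3 0 0 0 0 1;38 -3 0 0 0 0 1;38 -3 0 0 0 0 1;38 -3 0 0 0 0 1;38 -3 0 0 0 0 1;38 -3 0 0 0 0 1;38 -3 0 0 0 0 1;38 -3 0 0 0 0 1;38 -3 0 0 0 0 1"}}

```text
clock: 7.7
position: [532.1, 114.8, 246.0]
eef_rot: [-180.0, 0.0, 74.9]
force: [1.7, -0.9, -1.0]
finger_gap: 13.4
grip_force: 49.0
```

>>> {"method": "drive_tool", "body": {"commands": "30 -3 0 0 0 0 1;10 0 0 0 0 0 1;0 0 0 -5.9 0.4 -1.6 1;0 0 0 -5.9 0.4 -1.6 1;0 0 0 -5.9 0.5 -1.6 1;0 0 0 -5.9 0.5 -1.7 1;0 0 0 -5.9 0.5 -1.7 1;0 0 0 0 0 0 1"}}

```text
clock: 8.37
position: [535.4, 151.6, 243.2]
eef_rot: [150.4, 0.0, 83.5]
force: [-0.8, 0.5, -0.4]
finger_gap: 13.2
grip_force: 49.2
```

```bash
python3 - <<'E'
from h import *
togo(deck([15,45,85]),R=RT); print(indeck(),read_state()["joints"].round(1))
E
```

```text
turn [-0.31 -0.05  0.11] then shift [ 85.5 -34.4  80.4]
[ 49.42 -40.48 165.44] [ 11.6   2.4 -28.8  30.4  -8.8 105.8]
```

>>> {"method": "drive_tool", "body": {"commands": "22 -8.5 20 -0.3 0 0 1;22 -8.5 20 0 0 0 1;22 -8.5 20 0 0 0 1;19.5 -9 20 0 0 0 1;0 0 0 0 0 0 1;0 0 0 0 0 0 1"}}

```text
clock: 8.87
position: [559.6, 236.5, 158.3]
eef_rot: [150.4, -0.0, 83.4]
force: [-0.2, -0.9, -0.4]
finger_gap: 13.4
grip_force: 49.2
```

```bash
python3 - <<'E'
from h import *
togo(deck([8,50,65]),R=RT); print(indeck())
p,d,T=snap("wrist","w3")
Q=cloud("wrist",d,T);L=(Q-OD)@RD
Z=L[...,2]; 
m=(p.astype(int).sum(-1)<150)&(L[...,1]>60)&(L[...,1]<170)&(Z>40)&(Z<75)&(abs(L[...,0])<50)
if m.sum(): a=L[m]; print(m.sum(),np.percentile(a,[2,50,98],axis=0).round(1))
E
```

```text
turn [-0.35 -0.    0.01] then shift [  3.3 -11.5  19.7]
[19.5  46.69 84.66]
8902 [[  2.5  62.8  52. ]
 [ 18.6  95.2  53.3]
 [ 36.1 126.1  67.5]]
```

View pics/w3.png

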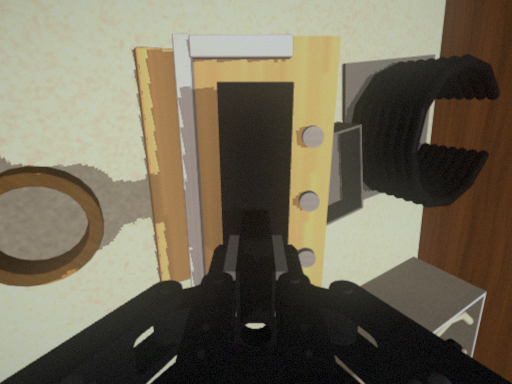

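The view shows the bar held square to the deck at (256,150). Its far end is at row 83 and the end stop at row 47. I'll lower it off the stops first.

>>> {"method": "drive_tool", "body": {"commands": "3 -6 10 -0.3 0 0 1;0 -6 10 0 0 0 1;0 0 8 0 0 0 1;0 0 4 0 0 0 1;0 0 0 0 0 0 1;0 0 0 0 0 0 1"}}

```text
clock: 9.42
position: [566.0, 238.2, 126.8]
eef_rot: [149.8, -0.1, 83.3]
force: [0.2, -0.2, -1.9]
finger_gap: 13.1
grip_force: 49.4
```

```bash
python3 - <<'E'
from h import *
togo(deck([4,55,46.5]),R=RT); s=read_state(); print(indeck(),(RD.T@s["force"]).round(1))
E
```

```text
turn [ 0.26 -0.07 -0.09] then shift [ 5.9 -5.1  7.8]
[ 9.11 49.08 54.29] [-0.7 -0.2 -1.8]
```

>>> {"method": "drive_tool", "body": {"commands": "0 -2 3 0 0 0 1;0 -2 2 0 0 0 1;0 -2 1 0 0 0 1;0 0 1 0 0 0 1;0 0 0 0 0 0 1"}}

```text
clock: 9.83
position: [563.0, 238.8, 117.4]
eef_rot: [149.9, -0.1, 83.4]
force: [-12.8, -1.5, 13.0]
finger_gap: 13.4
grip_force: 52.0
```

```bash
python3 - <<'E'
from h import *
s=read_state(); print(indeck(),(RD.T@s["force"]).round(1))
E
```

```text
[ 1.77 49.31 47.72] [-4.4 -3.  17.6]
```

>>> {"method": "drive_tool", "body": {"commands": "0 -1 -1 0 0 0 1;0 -1 0 0 0 0 1;4 -1 0 0 0 0 1;4 0 0 0 0 0 1;2 0 0 0 0 0 1;0 0 0 0 0 0 1"}}

```text
clock: 10.33
position: [562.0, 249.7, 116.4]
eef_rot: [149.8, -0.1, 83.4]
force: [-0.6, 0.2, -1.0]
finger_gap: 12.9
grip_force: 49.4
```

```bash
python3 - <<'E'
from h import *
s=read_state(); print(indeck(),(RD.T@s["force"]).round(1))
E
```

```text
[-0.68 59.99 47.93] [-1.   0.1 -0.6]
```

>>> {"method": "drive_tool", "body": {"commands": "1 -1 0.3 0 0 0 1;1 -1 0 0 0 0 1;1 0 0 0 0 0 1;1 0 0 0 0 0 1;0 0 0 0 0 0 1"}}

```text
clock: 10.75
position: [561.3, 251.8, 115.8]
eef_rot: [149.7, 0.1, 83.2]
force: [0.0, -12.8, 6.1]
finger_gap: 13.3
grip_force: 50.4
```

```bash
python3 - <<'E'
from h import *
s=read_state(); print(indeck(),(RD.T@s["force"]).round(1))
E
```

```text
[-1.74 62.01 47.88] [  4.3 -12.7   4.5]
```

>>> {"method": "drive_tool", "body": {"commands": "0 -1 0.6 0 0 0 1;0.5 -0.6 0.4 0 0 0 1;0 0 0 0 0 0 1;0 0 0 0 0 0 1"}}

```text
clock: 11.08
position: [561.3, 251.8, 115.7]
eef_rot: [149.5, 0.1, 83.2]
force: [-5.7, -19.5, 24.1]
finger_gap: 13.0
grip_force: 52.9
```

```bash
python3 - <<'E'
from h import *
s=read_state(); print(indeck(),(RD.T@s["force"]).round(1))
E
```

```text
[-1.79 62.03 47.8 ] [  9.  -20.   22.6]
```

>>> {"method": "drive_tool", "body": {"commands": "0 0 0 0 0 0 0.6;0 0 0 0 0 0 0.4;0 0 0 0 0 0 0.2;0 0 0 0 0 0 0.2;0 0 -10 0 0 0 0.2;0 0 -20 0 0 0 0.2;0 0 -30 0 0 0 0.2;0 0 -30 0 0 0 0.2;0 0 -30 0 0 0 0.2;0 0 0 0 0 0 0.2"}}

```text
clock: 11.92
position: [499.3, 261.7, 222.9]
eef_rot: [149.5, -0.3, 83.5]
force: [1.3, 1.6, 2.1]
finger_gap: 34.3
grip_force: 0.0
```

>>> {"method": "drive_tool", "body": {"commands": "-20 0 -10 0 0 0 0.2;-20 0 -10 0 0 0 0.2;-20 0 -10 0 0 0 0.2;0 0 0 0 0 0 0.2;0 0 0 0 0 0 0.2"}}

```text
clock: 12.33
position: [478.0, 202.2, 243.8]
eef_rot: [149.8, -0.1, 83.3]
force: [0.7, 0.2, -0.3]
finger_gap: 33.8
grip_force: 0.0
```

```bash
python3 - <<'E'
from h import *
p,d,T=snap("wrist","w4"); Q=cloud("wrist",d,T);L=(Q-OD)@RD; print(indeck())
g=p.astype(int).sum(-1); inn=(abs(L[...,0])<40)&(L[...,1]>-60)&(L[...,1]<165)
for nm,m in(("top",inn&(g<220)&(abs(L[...,2]-16)<3)),("rib",inn&(g<220)&(abs(L[...,2]-52)<4)),("stop",inn&(g>300)&(abs(L[...,2]-12)<2)&(L[...,1]>130)),("ledge",inn&(abs(L[...,2]-10)<2.5)&(L[...,0]<-12)&(L[...,1]<140))):
    m=cv2.morphologyEx(m.astype(np.uint8),cv2.MORPH_OPEN,np.ones((3,3)))>0
    a=L[m]; print(nm,len(a)); 
    if len(a): print(cv2.minAreaRect(a[:,:2].astype(np.float32)),a[:,2].mean().round(1),np.percentile(a,[1,99],axis=0).round(1).tolist())
print("hole px",proj("wrist",deck([0,0,16]),T))
E
```

```text
[ -4.91   3.65 196.77]
top 5535
((-1.2153434753417969, 61.155609130859375), (169.11671447753906, 35.976463317871094), 89.77429962158203) 16.2 [[-18.6, -21.6, 14.5], [16.2, 144.7, 17.9]]
rib 844
((-1.074998378753662, 61.28709411621094), (13.678174018859863, 43.71086120605469), 0.548579752445221) 52.1 [[-7.9, 39.7, 49.9], [5.8, 83.1, 53.9]]
stop 941
((6.71246337890625, 152.7093505859375), (12.229572296142578, 66.53368377685547), 88.92316436767578) 12.2 [[-19.3, 146.4, 10.3], [39.3, 158.4, 13.8]]
ledge 1828
((-23.93564796447754, 47.319183349609375), (9.880770683288574, 184.827880859375), 0.14199575781822205) 10.2 [[-28.8, -42.5, 8.5], [-19.2, 138.7, 12.0]]
hole px [258.5776653  178.02930615]
```

View pics/w4.png

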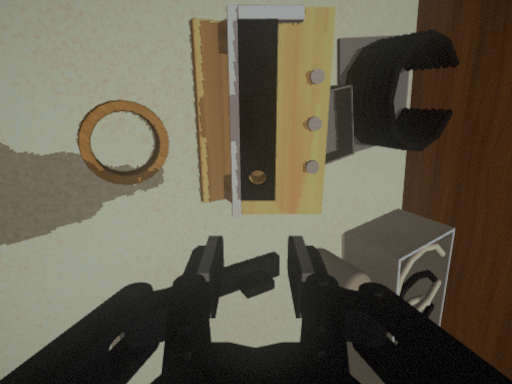

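The picture shows the bar tight against the ledge and the end stop. The eyelet at (258,177) shows the wooden rim of the deck hole evenly inside it. I'll refine the eyelet position, then go for the pin.

```bash
python3 - <<'E'
from h import *
z=np.load("pics/w4.npz");T=z["T"];Q=cloud("wrist",z["d"],T);m,C=cam("wrist",T);o=C[:3,3];n=RD[:,2]
D=Q-o;v,u=np.mgrid[:384,:512]
L=(Q-OD)@RD
for h,thr in((16.2,13),):
    c=deck([0,0,h]);I=o+D*(((c-o)@n)/(D@n))[...,None];J=(I-OD)@RD
    r=(np.hypot(u-258,v-177)<14)&(L[...,2]<thr)
    print(r.sum(),J[r].mean(0),cv2.minEnclosingCircle(J[r][:,:2].astype(np.float32)))
# pin in w2
z=np.load("pics/w2.npz");Q=cloud("wrist",z["d"],z["T"])
r=(np.hypot(u-397,v-193)<20)&(Q[...,2]>94);a=Q[r];print("knob",r.sum(),a.mean(0),np.median(a[:,2]),cv2.minEnclosingCircle(a[:,:2].astype(np.float32)))
r=(np.hypot(u-364,v-120)<25)&(Q[...,2]>55);a=Q[r];print("disc",r.sum(),a.mean(0),cv2.minEnclosingCircle(a[:,:2].astype(np.float32)))
togo([560,-280,250],[180,0,83])
E
```

```text
241 [-0.93741211  0.13934863 16.2       ] ((-0.9358044266700745, 0.06180461496114731), 9.206117630004883)
knob 630 [ 599.39073212 -290.33889379  100.03772339] 100.43985984063232 ((599.9736328125, -291.7613525390625), 13.42284107208252)
disc 1088 [ 593.36191742 -221.35075361   62.31096325] ((594.293212890625, -221.99075317382812), 18.01970100402832)
turn [30.18 -0.21  0.32] then shift [-469.1  140.1   -6.7]
```

>>> {"method": "drive_tool", "body": {"commands": "0 0 -5 6 0 0 0.2;0 0 -5 6 0 0 0.2;0 0 -5 6 0 0 0.2;0 0 -5 6 0 0 0.2;0 0 -5 6.1 0 0.3 -0.2;-36 12 0 0 0 0 -0.2;-36 12 0 0 0 0 -0.2;-36 12 0 0 0 0 -0.2;-36 12 0 0 0 0 -0.2;-36 12 0 0 0 0 -0.2"}}

```text
clock: 13.22
position: [508.9, 16.4, 265.6]
eef_rot: [180.0, -0.1, 83.1]
force: [0.8, 0.5, -0.1]
finger_gap: 51.1
grip_force: 0.0
```

>>> {"method": "drive_tool", "body": {"commands": "-36 12 0 0 0 0 -0.2;-36 12 0 0 0 0 -0.2;-36 12 0 0 0 0 -0.2;-36 12 0 0 0 0 -0.2;-36 12 0 0 0 0 -0.2;-36 12 0 0 0 0 -0.2;-36 12 0 0 0 0 -0.2;-36 12 0 0 0 0 -0.2;0 0 0 0 0 0 -0.2;0 0 0 0 0 0 -0.2"}}

```text
clock: 14.05
position: [569.6, -281.3, 264.0]
eef_rot: [-179.9, -0.2, 83.0]
force: [-0.3, 0.5, -0.6]
finger_gap: 51.1
grip_force: 0.0
```

```bash
python3 - <<'E'
from h import *
p,d,T=snap("wrist","w5");Q=cloud("wrist",d,T);print(T[:3,3].round(1))
print(find("wrist","lock_pin",T))
r=(np.hypot(Q[...,0]-599.7,Q[...,1]+291)<25)&(Q[...,2]>95)&(Q[...,2]<106);a=Q[r];print("knob",r.sum(),a.mean(0),np.median(a[:,2]),cv2.minEnclosingCircle(a[:,:2].astype(np.float32)))
print(proj("wrist",a.mean(0),T))
togo([*a.mean(0)[:2],100],[180,0,83])
cv2.imwrite("pics/w5c.png",cv2.resize(p[40:330,130:512],None,fx=1.5,fy=1.5))
E
```

```text
[ 569.6 -281.3  264. ]
[(0.86, array([ 600.9, -290.8,  101.7])), (0.73, array([ 518.8, -375.3,   83.5])), (0.65, array([ 569.9, -389.1,   79.7]))]
knob 538 [ 600.46738437 -290.77043632  100.60869134] 100.73425886973956 ((600.4054565429688, -291.53399658203125), 12.969727516174316)
[287.44165384 185.47596128]
turn [-0.01 -0.15  0.12] then shift [ -7.8  32.3 165.1]
```

View pics/w5c.png

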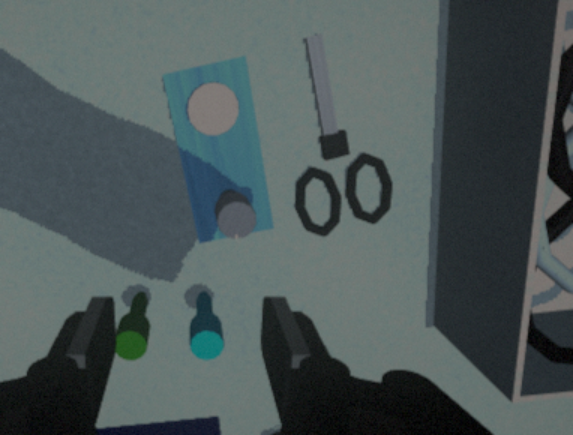

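The crop has red and blue swapped. It shows the tall grey-knobbed pin in the rack at (237,212), which is the lock pin. The flat disc spare is at (213,108), with the green look-alike at (131,345) and the yellow one at (207,345). Descending on the grey knob.

>>> {"method": "drive_tool", "body": {"commands": "-8 32 10 0 0 0 -0.2;0 0 30 0 0 0 -0.2;0 0 30 0 0 0 -0.2;0 0 30 0 0 0 -0.2;0 0 30 0 0 0 -0.2;0 0 20 0 0 0 -0.2;0 0 10 0 0 0 -0.2;0 0 4 0 0 0 -0.2;0 0 0 0 0 0 -0.2"}}

```text
clock: 14.9
position: [600.1, -290.5, 102.1]
eef_rot: [180.0, -0.1, 83.1]
force: [0.1, -1.0, -0.5]
finger_gap: 51.1
grip_force: 0.0
```

```bash
python3 - <<'E'
from h import *
togo([600.4,-291,100],[180,0,83])
E
```

```text
turn [ 0.04 -0.12  0.14] then shift [-0.4  0.3  2.1]
```

>>> {"method": "drive_tool", "body": {"commands": "0 0 2 0 0 0 0;0 0 0 0 0 0 0.3;0 0 0 0 0 0 0.6;0 0 0 0 0 0 1;0 0 0 0 0 0 1;0 0 0 0 0 0 1;0 0 0 0 0 0 1", "squeeze": 45}}

```text
clock: 15.48
position: [600.4, -291.7, 101.1]
eef_rot: [179.8, -0.1, 83.1]
force: [-0.6, -0.4, 6.6]
finger_gap: 23.3
grip_force: 43.8
```

>>> {"method": "drive_tool", "body": {"commands": "0 0 -5 0 0 0 1;0 0 -10 0 0 0 1;0 0 -20 0 0 0 1;0 0 -30 0 0 0 1;0 0 -30 0 0 0 1;0 0 -30 0 0 0 1;0 0 -30 0 0 0 1;0 0 -20 0 0 0 1;0 0 0 0 0 0 1;0 0 0 0 0 0 1"}}

```text
clock: 16.32
position: [600.0, -291.9, 276.4]
eef_rot: [179.8, -0.0, 83.1]
force: [-0.4, -0.2, -2.2]
finger_gap: 24.0
grip_force: 44.6
```

```bash
python3 - <<'E'
from h import *
p,d,T=snap("wrist","w6");Q=cloud("wrist",d,T)
# pin in tool frame
t=(Q-T[:3,3])@T[:3,:3]
r=(abs(t[...,0])<30)&(abs(t[...,1])<9)&(t[...,2]>32)&(t[...,2]<90);a=t[r];print(r.sum())
for z0 in range(30,85,8):
    b=a[abs(a[:,2]-z0)<4]
    if len(b)>3: print(z0,len(b),np.percentile(b[:,0],[5,98]).round(1),np.percentile(b[:,1],[3,50,97]).round(1))
print(a[:,2].max() if len(a) else '')
togo([540,160,280],[180,0,83]); togo(deck([-1,0,150]),R=RT)
E
```

```text
384
46 78 [3.8 6.9] [-4.9  0.3  5.7]
54 109 [2.3 6.7] [-5.9  0.3  6.6]
62 93 [2.2 6.8] [-6.1  0.3  6.7]
70 79 [2.4 6.8] [-5.8  0.9  6.8]
78 20 [3.4 6.5] [-4.8 -0.1  5. ]
85.13661008046775
turn [ 0.07 -0.1   0.08] then shift [ 441.  -114.3   -5. ]
turn [-2.984e+01 -2.000e-02 -3.200e-01] then shift [ 473.4 -166.   -14.4]
```

>>> {"method": "drive_tool", "body": {"commands": "20 -5 0 0 0 0 1;38 -10 0 0 0 0 1;38 -10 0 0 0 0 1;38 -10 0 0 0 0 1;38 -10 0 0 0 0 1;38 -10 0 0 0 0 1;38 -10 0 0 0 0 1;38 -10 0 0 0 0 1;38 -10 0 0 0 0 1;38 -10 0 0 0 0 1"}}

```text
clock: 17.2
position: [547.8, 80.9, 274.5]
eef_rot: [-179.9, -0.1, 83.1]
force: [1.1, -1.2, -0.2]
finger_gap: 23.4
grip_force: 44.6
```

>>> {"method": "drive_tool", "body": {"commands": "38 -10 0 0 0 0 1;30 -10 0 0 0 0 1;12 -4 0 0 0 0 1;0 0 0 -6 0 0 1;0 0 0 -6 0 0 1;0 0 0 -6 0 0 1;0 0 0 -6 0 0 1;0 0 0 -5.9 0 -0.3 1;0 0 0 0 0 0 1;0 0 0 0 0 0 1"}}

```text
clock: 18.03
position: [533.0, 161.2, 274.5]
eef_rot: [150.3, 0.1, 83.4]
force: [0.8, -0.4, -0.4]
finger_gap: 23.5
grip_force: 44.7
```

```bash
python3 - <<'E'
from h import *
print(indeck());togo(deck([-0.9,-0.2,120]),R=RT)
E
```

```text
[ 62.01 -31.27 194.29]
turn [-0.2   0.06  0.03] then shift [ 31.1 -62.9  74.3]
```

>>> {"method": "drive_tool", "body": {"commands": "8 -16 10 -0.2 0 0 1;8 -16 15 0 0 0 1;8 -16 15 0 0 0 1;7.2 -15.2 15 0 0 0 1;0 0 5 0 0 0 1;0 0 0 0 0 0 1;0 0 0 0 0 0 1"}}

```text
clock: 18.62
position: [515.7, 195.1, 192.9]
eef_rot: [149.9, 0.0, 83.3]
force: [-0.5, -0.2, -0.5]
finger_gap: 23.6
grip_force: 44.7
```

```bash
python3 - <<'E'
from h import *
print(indeck());togo(deck([-1.2,0,105]),R=RT)
p,d,T=snap("wrist","w7");Q=cloud("wrist",d,T);L=(Q-OD)@RD
t=(Q-T[:3,3])@T[:3,:3]
r=(abs(t[...,0])<30)&(abs(t[...,1])<9)&(t[...,2]>50)&(t[...,2]<75);a=L[r];print(r.sum(),"pin deck x",np.percentile(a[:,0],[3,97]),"y max",np.percentile(a[:,1],98))
s=(L[...,2]<22)&(L[...,2]>13.5)&(abs(L[...,0])<30)&(L[...,1]>30)&(p.astype(int).sum(-1)<220)&(L[...,1]<150);print("bar",cv2.minAreaRect(L[s][:,:2].astype(np.float32)))
cv2.imwrite("pics/w7c.png",p[60:330,100:450,::-1])
E
```

```text
[  3.07   0.49 134.02]
turn [ 0.21  0.05 -0.04] then shift [-0.5 -4.3 29. ]
288 pin deck x [-2.69437063  9.84441462] y max 7.146814763267271
bar ((-1.1408939361572266, 85.40677642822266), (35.697601318359375, 110.86585998535156), 0.11104051768779755)
```

View pics/w7c.png

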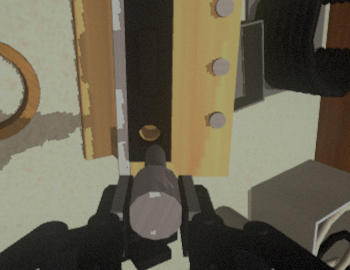

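The crop shows the pin held upright at (155,190) just short of the eyelet at (150,132), with the bar still home. I'll correct −4.5 mm across and insert slowly.

>>> {"method": "drive_tool", "body": {"commands": "-0.2 -4.5 5 0.2 0 0 1;0 0 10 0 0 0 1;0 0 10 0 0 0 1;0 0 4 0 0 0 1;0 0 0 0 0 0 1;0 0 0 0 0 0 1"}}

```text
clock: 19.17
position: [524.7, 193.7, 165.0]
eef_rot: [150.0, 0.0, 83.3]
force: [-0.3, 0.6, -1.1]
finger_gap: 23.5
grip_force: 44.7
```

```bash
python3 - <<'E'
from h import *
print(indeck());togo(deck([-1.4,0.2,46]),R=RT)
E
```

```text
[-2.9800e+00  6.0000e-02  1.0528e+02]
turn [ 0.05  0.04 -0.03] then shift [ 0.1  1.6 59.3]
```

>>> {"method": "drive_tool", "body": {"commands": "0 1.5 0 0 0 0 1;0 0 0 0 0 0 1;0 0 0 0 0 0 1"}}

```text
clock: 19.42
position: [526.0, 193.8, 166.0]
eef_rot: [150.0, 0.0, 83.4]
force: [-0.3, -0.1, -1.6]
finger_gap: 23.3
grip_force: 44.7
```

```bash
python3 - <<'E'
from h import *
print(indeck());togo(deck([-1.4,0.2,46]),R=RT)
E
```

```text
[ -1.35   0.33 105.48]
turn [ 0.09  0.02 -0.02] then shift [-0.1 -0.  59.5]
```

Tip at deck z ≈ 19. Inserting.

>>> {"method": "drive_tool", "body": {"commands": "0 0 4 0 0 0 1;0 0 4 0 0 0 1;0 0 4 0 0 0 1;0 0 4 0 0 0 1;0 0 4 0 0 0 1;0 0 0 0 0 0 1"}}

```text
clock: 19.92
position: [535.8, 192.3, 147.1]
eef_rot: [150.1, 0.0, 83.3]
force: [0.4, 0.3, -1.9]
finger_gap: 23.7
grip_force: 44.7
```

```bash
python3 - <<'E'
from h import *
s=read_state();print(indeck(),(RD.T@s["force"]).round(1));togo(deck([-1.4,0.2,46]),R=RT)
E
```

```text
[-2.180e+00  2.000e-02  8.421e+01] [-0.7  0.4 -1.8]
turn [-0.01  0.06 -0.01] then shift [ 0.2  0.8 38.2]
```

>>> {"method": "drive_tool", "body": {"commands": "0 0.6 3 0 0 0 1;0 0 4 0 0 0 1;0 0 4 0 0 0 1;0 0 4 0 0 0 1;0 0 0 0 0 0 1"}}

```text
clock: 20.33
position: [543.8, 191.4, 134.6]
eef_rot: [150.1, 0.0, 83.3]
force: [-0.6, 1.0, -0.7]
finger_gap: 23.6
grip_force: 44.7
```

```bash
python3 - <<'E'
from h import *
s=read_state();print(indeck(),(RD.T@s["force"]).round(1));togo(deck([-1.4,0.2,46]),R=RT)
E
```

```text
[-1.500e+00  6.000e-02  6.934e+01] [-1.   0.9 -0.3]
turn [ 0.    0.06 -0.01] then shift [ 0.1  0.1 23.3]
```

>>> {"method": "drive_tool", "body": {"commands": "0 0 4 0 0 0 1;0 0 4 0 0 0 1;0 0 4 0 0 0 1;0 0 4 0 0 0 1;0 0 3 0 0 0 1;0 0 0 0 0 0 1"}}

```text
clock: 20.83
position: [553.2, 190.3, 118.2]
eef_rot: [150.1, 0.0, 83.3]
force: [0.1, 0.2, -1.1]
finger_gap: 23.5
grip_force: 44.7
```

```bash
python3 - <<'E'
from h import *
s=read_state();print(indeck(),(RD.T@s["force"]).round(1));togo(deck([-1.4,0.2,46]),R=RT)
E
```

```text
[-1.440e+00  3.000e-02  5.044e+01] [-0.5  0.2 -1. ]
turn [ 0.01  0.06 -0.01] then shift [0.2 0.  4.4]
```

>>> {"method": "drive_tool", "body": {"commands": "0 0 2 0 0 0 1;0 0 1.5 0 0 0 1;0 0 1 0 0 0 1;0 0 0 0 0 0 1"}}

```text
clock: 21.17
position: [555.3, 190.2, 115.2]
eef_rot: [150.0, 0.0, 83.4]
force: [-4.3, 0.1, 4.8]
finger_gap: 23.5
grip_force: 45.6
```

```bash
python3 - <<'E'
from h import *
s=read_state();print(indeck(),(RD.T@s["force"]).round(1))
E
```

```text
[-1.06  0.17 46.8 ] [-1.4 -0.4  6.3]
```

Contact at about the expected height, so the knob is on the bar. Releasing and backing off.

>>> {"method": "drive_tool", "body": {"commands": "0 0 0.5 0 0 0 1;0 0 0 0 0 0 0.6;0 0 0 0 0 0 0.3;0 0 0 0 0 0 0;0 0 0 0 0 0 0;0 0 -10 0 0 0 0;0 0 -20 0 0 0 0;0 0 -30 0 0 0 0;0 0 -30 0 0 0 0;0 0 -30 0 0 0 0"}}

```text
clock: 22.0
position: [494.9, 197.0, 220.1]
eef_rot: [150.1, 0.0, 83.3]
force: [-0.5, 0.6, 0.9]
finger_gap: 42.7
grip_force: 0.0
```

>>> {"method": "drive_tool", "body": {"commands": "-10 0 -20 0 0 0 0;-10 0 -20 0 0 0 0;0 0 0 0 0 0 0;0 0 0 0 0 0 0"}}

```text
clock: 22.33
position: [473.9, 179.6, 254.5]
eef_rot: [149.9, -0.0, 83.3]
force: [-0.3, 0.8, 0.4]
finger_gap: 42.7
grip_force: 0.0
```

```bash
python3 - <<'E'
from h import *
p,d,T=snap("wrist","w8");Q=cloud("wrist",d,T);L=(Q-OD)@RD;print(indeck())
g=p.astype(int).sum(-1);inn=(abs(L[...,0])<40)&(L[...,1]>-60)&(L[...,1]<165)
for nm,m in(("bar",inn&(g<220)&(abs(L[...,2]-16)<3)),("rib",inn&(g<220)&(abs(L[...,2]-52)<4)&(L[...,1]>30)),("knob",inn&(L[...,2]>38)&(L[...,2]<70)&(L[...,1]<25))):
    m=cv2.morphologyEx(m.astype(np.uint8),cv2.MORPH_OPEN,np.ones((3,3)))>0
    a=L[m];print(nm,len(a));
    if len(a): print(cv2.minAreaRect(a[:,:2].astype(np.float32)),cv2.minEnclosingCircle(a[:,:2].astype(np.float32)),np.median(a[:,2]))
cv2.imwrite("pics/w8c.png",p[...,::-1])
E
```

```text
[ -1.18 -19.69 206.23]
bar 4855
((-1.1814556121826172, 58.09762954711914), (35.46485900878906, 163.76416015625), 0.0038480348885059357) ((-1.1706823110580444, 58.17536544799805), 83.48858642578125) 16.227951195259546
rib 839
((-1.191051959991455, 61.14460754394531), (42.881065368652344, 13.331467628479004), 89.7922592163086) ((-0.9222729206085205, 61.10921859741211), 22.245437622070312) 52.128206210329914
knob 572
((-0.49716758728027344, 0.5067710876464844), (23.850982666015625, 24.53947639465332), 0.384561151266098) ((-0.6172181963920593, -0.012727979570627213), 12.95103931427002) 46.228409898900836
```

View pics/w8c.png

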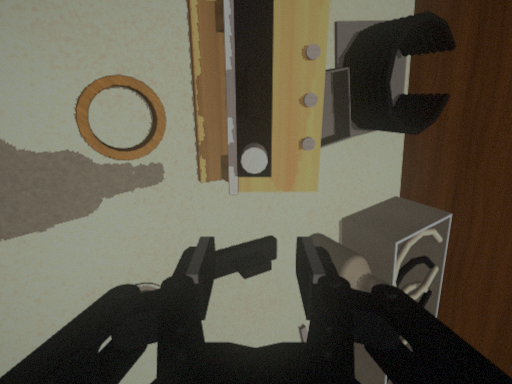

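The knob sits at (254,158) on the bar. Its top is 46 mm above the deck, as expected when seated, and it is centred on the eyelet. The bar is home.

```bash
python3 -c "
from workcell import *
print(job_done())"
```

```text
the job is handed in; nothing more can be done
None
```

I handed the job in at about 22 s of the 67 s: by the last wrist-camera measurements the clamp bar is home against both stops and the long pin is seated through the eyelet, though the hand-in gave no verdict.

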